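# Unlock the welding vise, open its jaw and take out the welded bracket

## Robot

A 6-joint arm with a two-finger parallel gripper is mounted at the origin on the work surface. World frame = base frame: x ahead of the robot, y to its left, z up, the work surface at z = 0. Lengths are in m, angles in rad, forces in N, time in s.
With the tool pointing down it reaches from about 0.325 to 0.85 m from the base axis. Payload 4.4 kg.
Tool frame: the origin (TCP) lies midway between the tips of the shut fingers; the grasp point (between the pads) lies 19 mm behind it; z points along the fingers, y is the line along which they close (so a half turn about z gives the same grasp; the last joint's range is limited). The gripper opens to 94 mm and grips with 3 to 60 N. Pads are 16 mm wide; open, the fingers measure 119 mm over their backs; the gripper's body (75 mm by 177 mm) begins 78 mm behind the grasp point.
Start: joints at [1.111, 0.207, 1.542, -0, 1.393, -0.15], TCP at [0.175, 0.548, 0.205] pointing down, gripper open.
Joint ranges: [-2.73, 2.73], [-0.86, 2.22], [0.23, 2.46], [-1.11, 4.25], [0.08, 2.63], [-2.82, 2.82]. Speed limits (rad/s): [2.79, 2.79, 3.14, 3.14, 3.14, 3.14].

## Interface

Orientations are given as a unit quaternion [x, y, z, w].
In Python, from station import telemetry, grab_frame, camera_params, bot gives the robot as it stands.
- The arm moves only by the tool carry_out, never from a script. Its argument "series" is one flat list of numbers, 5 for each row, row after row: the shift along the tool's x, y, z in mm, then the turn about the tool's z in degrees, then the opening, from 0 (shut) to 1 (fully open). A call has 1 to 12 rows; each row shifts and turns the commanded pose from where the row before left it, along the tool's axes as they then stand; what a row does not reach is not made up. A row lasts 1/10 s, in which the tool goes at most 50 mm and 8.59 degrees, less where a joint would pass 70% of its speed; a pose out of reach is approached as far as the arm can. A call is refused whole if a number of a shift passes 50 or a number of a turn 8.59, either way. A call with a gripper value outside its range is refused whole. The fingers move at their own pace and stop on an object; the grip force is fixed at half the most. Time passes only in rows, so rows that do not move let the fingers close. It gives the time, the measured TCP pose, the force, the opening and the grip force at its end, in the units of the state.
- telemetry.get_state(): the state, without advancing time (a new reading comes with each control period).
- grab_frame(name): name is "scene" or "top" or "wrist"; returns the picture (400x640x3 uint8, red, green, blue); there is no depth.
- camera_params(name): a dict with "mtx" (3x3 intrinsics, pixels), "dist_coeffs" ([k1, k2, p1, p2, k3] as OpenCV has them; the pictures are not rectified), "eye" and "orientation" of the camera in the world; the wrist camera has in their place "tool_from_camera" (4x4, takes a point from camera to tool coordinates, whose origin is the TCP and whose axes are the flange's). Camera axes: x right, y up, looking along -z (the intrinsics and any distortion apply to the point x, -y, -z); pixel columns grow to the right and rows downward; lengths in m; the calibration is good to about 2 mm. A picture is of the moment at which its call begins: read the wrist's pose just before it. camera_params takes no time and is no camera call.
- bot.finish_job(): hands the job in; it is judged then, once.
The state is a dict: "time_s": time; "joint_pos": joint angles; "qd": joint speeds; "tau": joint torques, N m; "tool_pos": TCP position; "eef_rot": TCP orientation; "contact_force": force on the tool from outside, world axes, zero at the start; "moment": the same for the moment, N m; "grip_width": finger opening in m; "finger_force": force on a finger pad.
Only numpy, scipy, OpenCV 4.12 (cv2) and the standard library are available. Lean on these libraries where they do the work, as an engineer would, in place of code of your own. Each camera call takes 0.05 s, during which the arm holds its last target. There are 200 camera calls.

## Task

The welded bracket is finished: turn the vise's wing knob clockwise until the notch in its disc faces the jaw's tongue, then slide the jaw fully open to its stop and leave it open. Draw the bracket sideways clear of the fixed jaw's lip, lift it out and set it down, without dropping it, flat on the floor of the open bin with its rib upright. Leave the other things on the table where they are.

Things in the scene. Friction and masses are not known exactly. Their poses are not given: they have to be found in the camera images.
- vise: Dark steel vise screwed to the table, base 110 x 280 x 30 mm; origin under the base, on the slide line. Its +y is the way the jaw opens, z up; its bed (base top) is at z = 30 mm. Along y: fixed steel jaw at the -y end (face at y = -97 mm), the bracket, the moving jaw, the knob (axis at y = +91 mm). The jaws are 100 and 92 mm wide in x, centred.
- fixed_lip (a point): Middle of the free edge of the fixed jaw's lip, at its underside, 41 mm above the table (vise y = -88 mm). The lip overhangs the jaw's face by 9 mm and is 10 mm thick. Axes as the vise.
- moving_lip (a point): Middle of the free edge of the moving jaw's lip, at its underside, 42 mm above the table (vise y = -36 mm closed, -8 mm fully open). The lip overhangs the jaw's face by 12 mm and is 9 mm thick; it moves with the jaw. Axes as the vise.
- jaw (a joint): Travel of the moving jaw along vise +y, 0 = closed, 0.028 m = fully open (end stop); stiff slide, stays where it is left. A tongue 8 mm wide points from its back to the knob's disc and is blocked by the disc's rim unless the notch faces it.
- jaw_handle (a point): Point in the handle of the moving jaw: an upright dark steel plate 60 mm long (vise x), 12 mm thick (vise y), standing from z = 50 to 94 mm above the table; the point is on its middle, 75 mm above the table. Axes as the vise.
- knob (a joint): Angle of the wing knob, grows clockwise seen from above, end stop at 3.5 rad; the notch faces the tongue squarely at 3.4 rad (within about 0.3 rad will do). Starts somewhere between 0.2 and 0.8. Stays where it is left.
- knob_grip (a point): Point on the knob's vertical axis, 80 mm above the table, in the middle of its wing: a black bar 72 mm long, 14 mm thick, from z = 60 to 96 mm. Below it is a steel disc 80 mm across (z = 32 to 42 mm) with one wide notch. The point's +x runs along the wing and points to the notch; z up.
- bracket: Plain steel welded T-bracket, about 0.5 kg: plate 100 x 70 x 6 mm with an upright rib 80 long x 8 thick x 59 high along its middle (top 65 mm above the underside). Origin: centre of the plate's underside; x along the rib, y across the plate, z up. At first it lies on the vise's bed, rib across the slide, its two long edges under the jaws' lips.
- bin: Open shallow blue plastic bin fixed to the table, 240 (x) x 180 (y) x 45 mm high, walls and floor 5 mm; origin under its centre.
- jar: Closed jar, 64 mm across, 85 mm high, standing beyond the vise; leave it.
- chisel: Screwdriver lying on the table at the far side; leave it.
- electrode: Brass block 60 x 45 x 30 mm with a copper stub, 60 mm high in all, near the robot; leave it.
- wrench: Wrench lying on the table at the robot's left; leave it.
Mind the look-alikes: they are no part of the job. What is shaped like the bracket but green or purple is not meant.

How it is judged:
By the outcome, as a careful person would: the job done as asked, in the order asked, and still so for the second after the job is handed in, with the robot touching nothing.
It also fails if it takes over 72 s, if anything falls off the work surface, if the arm or the gripper's body presses on something with over 40 N, if the wrist force passes 120 N, or if a joint passes its speed limit or range.

## Working session

There is one attempt and no reset: what is moved stays moved. The work goes in short steps, Python scripts to look and compute and a tool call to move; the robot and the scene stay as the last step left them, time stands still between calls to the robot, and variables do not carry over. Pictures are saved under pics/ and viewed, at most 10 in all, crops included, and the job is handed in when it is done.

Besides the shell and the picture viewer there is one more tool, called after "Emit:" by a JSON object that holds its "api" and its "payload", one argument or row to a line. carry_out: Moves the arm, as the interface text tells. Its arguments: {"type":"object","properties":{"series":{"type":"array","items":{"type":"number"}}},"required":["series"]}

```bash
mkdir -p pics; ls; python3 - <<'E'
from station import telemetry, grab_frame, camera_params, bot
import cv2,json
s=telemetry.get_state(); print(s)
for n in("scene","top","wrist"):
    im=grab_frame(n); cv2.imwrite(f"pics/{n}0.png",im[:,:,::-1]); print(n,{k:(v.tolist() if hasattr(v,'tolist') else v) for k,v in camera_params(n).items()})
import numpy as np
a=cv2.imread("pics/top0.png");b=cv2.imread("pics/scene0.png")
E
```

```text
pics
{'time_s': 0.0, 'joint_pos': array([ 1.11046755e+00,  2.07347812e-01,  1.54289917e+00,  1.64106225e-05,
        1.39352683e+00, -1.50502902e-01]), 'qd': array([ 0.00027742, -0.00068038, -0.00087174, -0.00079849, -0.00044137,
       -0.00025347]), 'tau': array([ 7.34259629e-04, -3.70872402e+01, -2.81424451e+01,  7.00805685e-02,
        3.58471158e-02, -1.74951724e-04]), 'tool_pos': array([0.17496655, 0.54690644, 0.2043578 ]), 'eef_rot': array([ 1.54295428e-01,  9.88024155e-01, -1.03767851e-03, -3.35626613e-04]), 'contact_force': array([ 0.19853079, -0.6827789 , -1.35101325]), 'moment': array([ 0.00504282,  0.00825112, -0.01452071]), 'finger_force': 0.0, 'grip_width': 0.09421945783066576}
scene {'mtx': [[427.4160763870173, 0.0, 314.90963113069637], [0.0, 427.4160763870173, 201.8493724278291], [0.0, 0.0, 1.0]], 'dist_coeffs': [-0.07315732148991703, 0.0, 0.0, 0.0, 0.0], 'eye': [0.9593495743085527, -0.650158356526672, 1.0469781481302078], 'orientation': [0.3208870729702644, 0.08955471771579529, 0.23764715059141164, 0.9124337075926139]}
top {'mtx': [[508.1777775906543, 0.0, 310.5336061859274], [0.0, 508.1777775906543, 211.60025529750814], [0.0, 0.0, 1.0]], 'dist_coeffs': [-0.04559378149248392, 0.0, 0.0, 0.0, 0.0], 'eye': [0.45107358576252776, 0.02644039473081093, 1.2920646665487272], 'orientation': [0.03249659681955062, -0.04770043922569285, -0.7015148451811198, 0.7103137062476923]}
wrist {'mtx': [[338.2177400449425, 0.0, 315.06854127720317], [0.0, 338.2177400449425, 201.42441003277426], [0.0, 0.0, 1.0]], 'dist_coeffs': [-0.051177721277963564, 0.0, 0.0, 0.0, 0.0], 'tool_from_camera': [[0.0005916381682262711, 0.9723563609390695, 0.23350108630498187, 0.06769844893611346], [0.9999997966564329, -0.0006308601134946131, 9.32877728467446e-05, -0.0014241002936860037], [0.0002380154811328235, 0.2335009836314311, -0.9723565364575809, -0.1791142484912872], [0.0, 0.0, 0.0, 1.0]]}
```

View pics/top0.png

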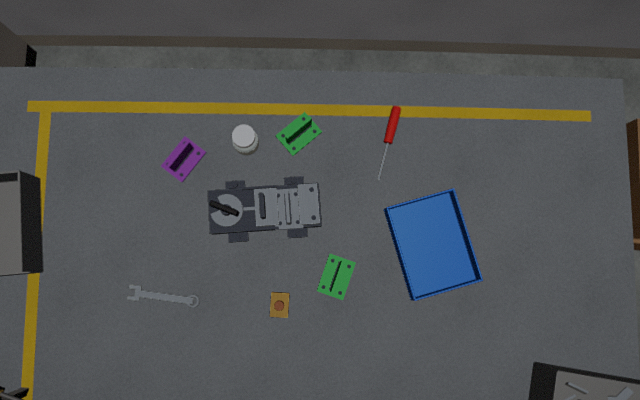

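View pics/scene0.png

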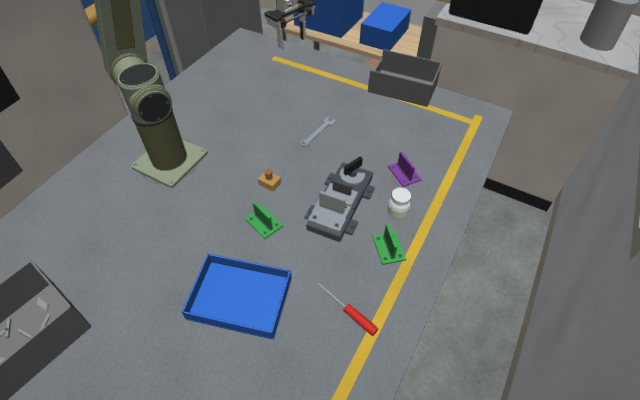

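The top view shows the vise centred near (263,208), with its knob at (227,209) on the left and the fixed jaw at (308,205) on the right. The bin is at (432,244). The scene view shows the vise at (342,200) and the bin at (238,295).

There are four bracket-shaped things in the top view:
- Green at (298,133)
- Green at (336,277)
- Purple at (184,158)
- Grey steel at (288,207), held between the vise jaws

The grey one fits, being plain steel and under the lips. I'll check it in an enlarged crop.

```bash
cat > h.py <<'E'
from station import telemetry, grab_frame, camera_params, bot
import cv2, numpy as np
from scipy.spatial.transform import Rotation as R
def campose(n, st=None):
    p=camera_params(n); K=np.array(p["mtx"]); d=np.array(p["dist_coeffs"])
    if n=="wrist":
        T=np.array(p["tool_from_camera"]); Rt=R.from_quat(st["eef_rot"]).as_matrix()
        return K,d,Rt@T[:3,:3],Rt@T[:3,3]+st["tool_pos"]
    return K,d,R.from_quat(p["orientation"]).as_matrix(),np.array(p["eye"])
def rays(cp,uv):
    K,d,Rm,e=cp
    q=cv2.undistortPoints(np.array(uv,float).reshape(-1,1,2),K,d)[:,0]
    v=np.c_[q[:,0],-q[:,1],-np.ones(len(q))]@Rm.T
    return e,v/np.linalg.norm(v,axis=1)[:,None]
def plane(cp,uv,z):
    e,v=rays(cp,uv); return e+v*((z-e[2])/v[:,2])[:,None]
def tri(c1,u1,c2,u2):
    out=[]
    e1,v1=rays(c1,u1); e2,v2=rays(c2,u2)
    for a,b in zip(v1,v2):
        s=np.linalg.lstsq(np.c_[a,-b],e2-e1,rcond=None)[0]
        p,q=e1+a*s[0],e2+b*s[1]; out.append(np.r_[(p+q)/2,np.linalg.norm(p-q)])
    return np.array(out)
def proj(cp,P):
    K,d,Rm,e=cp; c=(np.atleast_2d(P)-e)@Rm; c=c*[1,-1,-1]
    return cv2.projectPoints(c,np.zeros(3),np.zeros(3),K,d)[0][:,0]
E
python3 - <<'E'
from h import *
np.set_printoptions(precision=4,suppress=True)
t=campose("top"); s=campose("scene")
print(plane(t,[(227,209),(308,205),(432,244)],.03), proj(t,[[0,0,0],[.175,.547,.2]]))
for n,c in(("top",t),("scene",s)):
    im=cv2.imread(f"pics/{n}0.png"); h=cv2.cvtColor(im,cv2.COLOR_BGR2HSV)
    m=cv2.inRange(h,(105,120,70),(120,255,255)); 
    if n=="scene": m[:240]=0
    cs=max(cv2.findContours(m,0,2)[0],key=cv2.contourArea); hull=cv2.convexHull(cs)
    q=cv2.approxPolyDP(hull,8,True)[:,0]; print(n,q.tolist()); print(plane(c,q,.045))
a=cv2.imread("pics/top0.png")[170:250,195:335]; b=cv2.imread("pics/scene0.png")[150:245,290:385]
o=np.zeros((600,800,3),np.uint8)
A=cv2.resize(a,None,fx=5.6,fy=5.6,interpolation=2)[:,:784]; o=np.vstack([A])
cv2.imwrite("pics/c1.png",o); cv2.imwrite("pics/c2.png",cv2.resize(b,None,fx=6,fy=6,interpolation=2))
E
```

```text
[[ 0.5988  0.2086  0.03  ]
 [ 0.6116  0.0066  0.03  ]
 [ 0.5177 -0.3049  0.03  ]] [[307.5698 454.0964]
 [ 48.664  398.392 ]]
top [[453, 188], [482, 280], [414, 300], [386, 208]]
[[ 0.6579 -0.3564  0.045 ]
 [ 0.4294 -0.4245  0.045 ]
 [ 0.3797 -0.2547  0.045 ]
 [ 0.605  -0.1869  0.045 ]]
scene [[207, 254], [290, 270], [273, 338], [185, 318]]
[[ 0.3822 -0.2567  0.045 ]
 [ 0.6092 -0.1873  0.045 ]
 [ 0.6714 -0.3679  0.045 ]
 [ 0.4512 -0.434   0.045 ]]
```

View pics/c1.png

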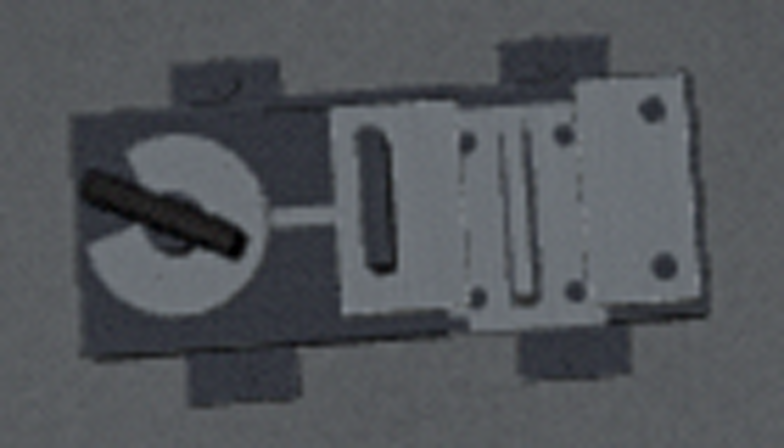

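View pics/c2.png

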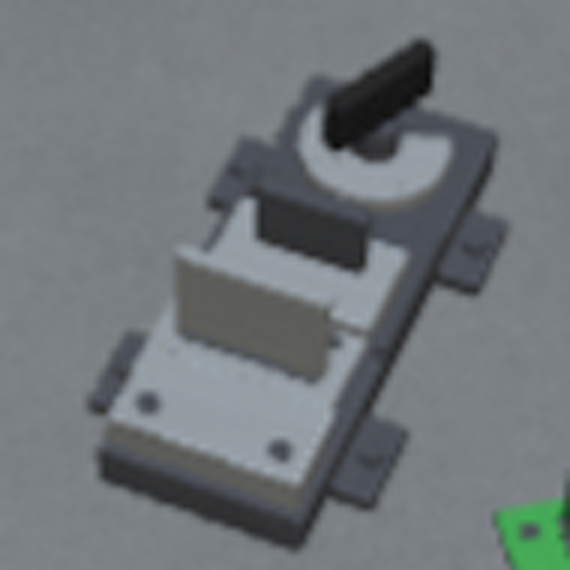

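The crops confirm it: the plain steel T-bracket sits at top (288,207), with its rib at crop (520,210) between the jaws. The wing knob is at crop (175,215) with its notch facing left and slightly up, so it needs about 153° clockwise. The green and purple parts are decoys outside the vise. Next I'll bring the wrist camera over the vise.

Emit:
{"api": "carry_out", "payload": {
  "series": [-40,-24,0,0,1,-40,-24,0,0,1,-40,-24,0,0,1,-40,-24,0,0,1,-40,-24,0,0,1,-40,-24,0,0,1,-40,-24,0,0,1,-40,-24,0,0,1,-40,-24,0,0,1,-40,-24,0,0,1,-40,-24,0,0,1,-40,-24,0,0,1]
}}

```text
time_s: 1.35
tool_pos: [0.5454, 0.1253, 0.2052]
eef_rot: [0.154, 0.988, 0.0, -0.0]
contact_force: [-0.5, 0.5, -0.4]
grip_width: 0.0942
finger_force: 0.0
```

Emit:
{"api": "carry_out", "payload": {
  "series": [0,0,0,0,1,0,0,0,0,1,0,0,0,0,1]
}}

```text
time_s: 1.65
tool_pos: [0.5437, 0.1277, 0.205]
eef_rot: [0.154, 0.988, 0.0, -0.001]
contact_force: [-0.0, 0.3, 0.4]
grip_width: 0.0943
finger_force: 0.0
```

```bash
python3 - <<'E'
from h import *
import pickle
s=telemetry.get_state(); im=grab_frame("wrist"); cv2.imwrite("pics/w1.png",im[:,:,::-1]); pickle.dump(s,open("w1.pkl","wb"))
print(s["time_s"],s["tool_pos"],s["joint_pos"],s["eef_rot"])
E
```

```text
1.65 [0.54372783 0.12768232 0.20499647] [ 7.54327765e-02  1.73095534e-01  1.58201595e+00  4.26073317e-04
  1.38780808e+00 -1.18628555e+00] [ 1.53963013e-01  9.88076367e-01  5.27044254e-05 -6.93736354e-04]
```

View pics/w1.png

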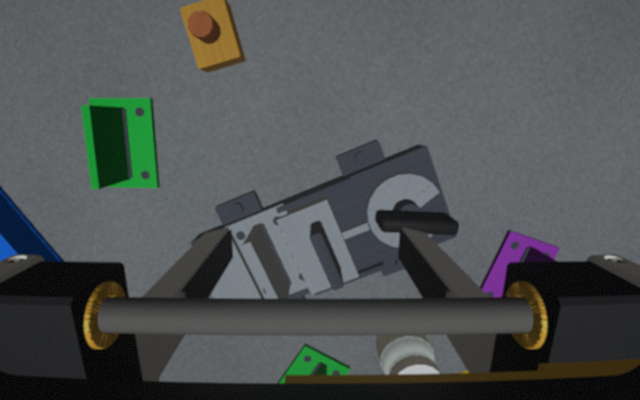

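The wrist view shows the vise from the fixed jaw at (240,240) to the knob at (410,215), partly hidden by the fingers. I'll step the camera back for two clear views.

Emit:
{"api": "carry_out", "payload": {
  "series": [-45,25,-10,0,1,-45,25,-10,0,1,-20,0,-10,0,1,0,0,0,0,1,0,0,0,0,1,0,0,0,0,1]
}}

```text
time_s: 2.3
tool_pos: [0.6581, 0.1411, 0.234]
eef_rot: [0.154, 0.988, -0.0, -0.001]
contact_force: [0.4, -0.3, -0.4]
grip_width: 0.0939
finger_force: 0.0
```

```bash
python3 - <<'E'
from h import *
import pickle
s=telemetry.get_state(); im=grab_frame("wrist"); cv2.imwrite("pics/w2.png",im[:,:,::-1]); pickle.dump(s,open("w2.pkl","wb"))
print(s["time_s"],s["tool_pos"])
E
```

```text
2.3 [0.65811235 0.14106504 0.23396435]
```

Emit:
{"api": "carry_out", "payload": {
  "series": [-10,-45,0,0,1,-10,-45,0,0,1,0,0,0,0,1,0,0,0,0,1,0,0,0,0,1]
}}

```text
time_s: 2.85
tool_pos: [0.651, 0.0494, 0.2346]
eef_rot: [0.154, 0.988, 0.0, -0.0]
contact_force: [-0.1, 0.6, 0.4]
grip_width: 0.094
finger_force: 0.0
```

```bash
python3 - <<'E'
from h import *
import pickle
s=telemetry.get_state(); im=grab_frame("wrist"); cv2.imwrite("pics/w3.png",im[:,:,::-1]); pickle.dump(s,open("w3.pkl","wb"))
print(s["time_s"],s["tool_pos"])
a=cv2.imread("pics/w2.png")[60:300,120:560]; b=im[60:300,120:560,::-1]
o=np.vstack([cv2.resize(x,(550,300),interpolation=2) for x in(a,b)])
cv2.imwrite("pics/w23.png",o)
E
```

```text
2.85 [0.65099207 0.04935402 0.23458563]
```

View pics/w23.png

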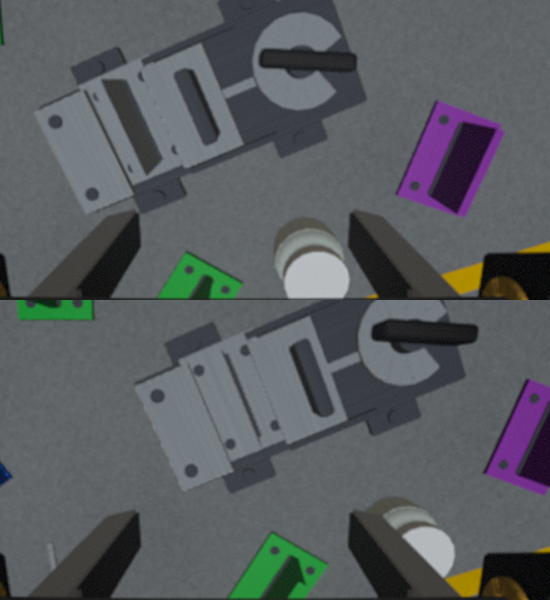

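Wrist views A (top) and B (bottom) show all of it clearly:
- Wing ends at A (261,59) and (356,62), and B (374,331) and (477,334)
- Fixed-jaw screw holes at A (56,121) and (92,194)
- Four plate holes in B at (199,370), (230,443), (245,350) and (275,425)
- Handle at B (308,378)

I'll triangulate these.

```bash
cat > m.py <<'E'
from h import *
import pickle
np.set_printoptions(precision=4,suppress=True)
cp=[campose("wrist",pickle.load(open(f"w{i}.pkl","rb"))) for i in(2,3)]
g=[cv2.imread(f"pics/w{i}.png",0).astype(float) for i in(2,3)]
full=lambda p:np.array(p,float)/1.25+[120,60]
def ref(im,p,r=5):
    for _ in range(3):
        x,y=np.round(p).astype(int); w=im[y-r:y+r+1,x-r:x+r+1]; k=np.clip(np.median(w)-12-w,0,None)
        Y,X=np.mgrid[-r:r+1,-r:r+1]; 
        if k.sum()==0: return p
        p=np.array([x+(k*X).sum()/k.sum(),y+(k*Y).sum()/k.sum()])
    return p
holes=dict(f1=((56,121),(157,96)),f2=((92,194),(191,171)),b1=((95,97),(199,70)),b2=((134,178),(230,143)),b3=((142,76),(245,50)),b4=((175,152),(275,125)))
for n,(a,b) in holes.items():
    a,b=ref(g[0],full(a)),ref(g[1],full(b)); print(n,a,b,tri(cp[0],[a],cp[1],[b])[0])
def T(n,A,B): print(n,tri(cp[0],full(A),cp[1],full(B)))
T("fixed",[(37,111),(90,213)],[(136,84),(186,190)])
T("back",[(201,43),(242,151)],[(308,17),(346,122)])
out=[]
for i in(0,1):  # wing: very dark
    m=(g[i]<28).astype(np.uint8); x,y=full([(310,60),(425,33)][i]).astype(int)
    m[:y-25]=0;m[y+25:]=0;m[:,:x-50]=0;m[:,x+55:]=0
    c=max(cv2.findContours(m,0,1)[0],key=cv2.contourArea); print(i,cv2.minAreaRect(c),cv2.contourArea(c))
T("wing",[(261,59),(356,62)],[(374,31),(477,34)])
o=np.hstack([cv2.resize(cv2.imread(f"pics/w{i}.png")[y:y+100,x:x+100],(400,400),interpolation=2) for i,x,y in((2,310,70),(3,400,50))]+[])
p=np.hstack([cv2.resize(cv2.imread(f"pics/w{i}.png")[y:y+50,x:x+100],(400,200),interpolation=2) for i,x,y in((2,180,110),(3,270,90))])
o=np.hstack([cv2.resize(cv2.imread(f"pics/w{i}.png")[y:y+100,x:x+130],(400,308),interpolation=2) for i,x,y in((2,190,100),(3,280,80))])
q=np.hstack([cv2.resize(cv2.imread(f"pics/w{i}.png")[y:y+90,x:x+130],(400,277),interpolation=2) for i,x,y in((2,300,60),(3,390,50))])
cv2.imwrite("pics/z1.png",np.vstack([o,q]))
E
python3 m.py
```

```text
f1 [164.8 156.8] [245.6 136.8] [ 0.5794 -0.0071  0.0481  0.0004]
f2 [193.6 215.2] [272.8 196.8] [ 0.6497 -0.0004  0.0514  0.0003]
b1 [191.8809 138.66  ] [278.7005 115.9667] [0.5711 0.0353 0.0663 0.0008]
b2 [226.3169 208.4939] [303.7591 174.8116] [0.6434 0.0412 0.0632 0.016 ]
b3 [232.0529 121.0055] [315.6043 100.0547] [0.5662 0.0756 0.044  0.0001]
b4 [258.7328 179.6397] [339.5407 159.9742] [0.6346 0.0813 0.0436 0.0004]
fixed [[ 0.565  -0.0218  0.0438  0.0013]
 [ 0.6664 -0.0117  0.0455  0.0006]]
back [[0.5565 0.134  0.0438 0.0003]
 [0.6507 0.1396 0.0553 0.0037]]
0 ((376.0, 115.0), (0.0, 0.0), 0.0) 0.0
1 ((458.9959716796875, 87.09983825683594), (82.0943603515625, 17.785778045654297), 2.2906100749969482) 486.5
wing [[0.5843 0.1771 0.0659 0.0007]
 [0.6084 0.242  0.0927 0.0001]]
```

View pics/z1.png

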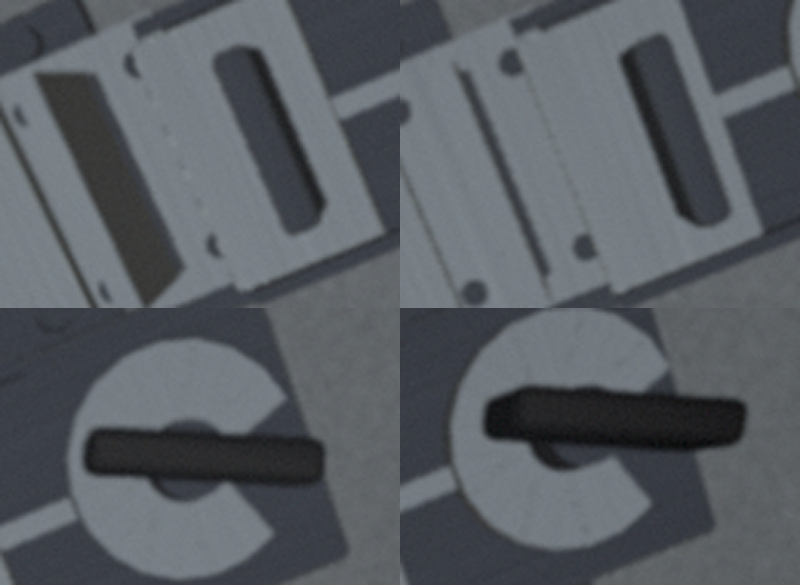

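The zoomed crops show these features clearly:
- Wing top face: A ends (88,452) and (322,461), B ends (515,412) and (743,420)
- Handle top ends: A (233,48) and (302,232), B (652,38) and (713,225)
- Rib +y top edge: A (37,73) to (145,305), B (458,65) to (542,272)

```bash
cat > m2.py <<'E'
from m import cp,tri,plane,np,ref,g
k=1.3/4
def f(p,o): return np.array(p,float)*k+o
oA,oB,qA,qB=np.array([190,100]),np.array([280,80]),np.array([300,60]),np.array([390,50])
print("wing",tri(cp[0],f([(88,144),(322,153)],qA),cp[1],f([(115,104),(343,112)],qB)))
w=plane(cp[0],f([(88,144),(322,153)],qA),.096);w2=plane(cp[1],f([(115,104),(343,112)],qB),.096);print("wing@96",w,w2,w.mean(0),w2.mean(0))
print("handle",tri(cp[0],f([(233,48),(302,232)],oA),cp[1],f([(252,38),(313,225)],oB)))
for c,p,o in((0,[(233,48),(302,232)],oA),(1,[(252,38),(313,225)],oB)): h=plane(cp[c],f(p,o),.094);print("h@94",h,h.mean(0))
print("rib",tri(cp[0],f([(37,73),(145,305)],oA),cp[1],f([(58,65),(142,272)],oB)))
for c,p,o in((0,[(37,73),(145,305)],oA),(1,[(58,65),(142,272)],oB)): h=plane(cp[c],f(p,o),.095);print("rib@95",h,h.mean(0))
hb=plane(cp[1],f([(0,110),(75,292),(111,62),(185,247)],oB),.036); print("holesB@36",hb,hb.mean(0))
b=f([(345,117),(370,295),(92,70)],0)
print("disc",plane(cp[0],f([(180,152)],qA),.042),plane(cp[1],f([(155,122)],qB),.042))
for c,p,o in((0,[(37,73-0)],oA),): pass
print("fixed holes @51",plane(cp[0],[[164.8,156.8],[193.6,215.2]],.051),plane(cp[1],[[245.6,136.8],[272.8,196.8]],.051))
E
python3 m2.py | sed -n '/^wing \[\[0.5[0-9]*  *0.1[0-9]* *0.0[0-9]* /,$p' | tail -32
```

```text
wing [[0.5843 0.1771 0.0659 0.0007]
 [0.6084 0.242  0.0927 0.0001]]
wing [[0.5853 0.1756 0.0945 0.0005]
 [0.6081 0.2418 0.0932 0.0007]]
wing@96 [[0.5851 0.1756 0.096 ]
 [0.6083 0.241  0.096 ]] [[0.5855 0.1751 0.096 ]
 [0.6075 0.2403 0.096 ]] [0.5967 0.2083 0.096 ] [0.5965 0.2077 0.096 ]
handle [[0.5747 0.1176 0.0884 0.0003]
 [0.6341 0.1199 0.091  0.0001]]
h@94 [[0.5749 0.1183 0.094 ]
 [0.6338 0.1202 0.094 ]] [0.6044 0.1193 0.094 ]
h@94 [[0.5751 0.1167 0.094 ]
 [0.6336 0.1194 0.094 ]] [0.6043 0.1181 0.094 ]
rib [[0.5644 0.0599 0.0954 0.0015]
 [0.6364 0.0652 0.0927 0.0091]]
rib@95 [[0.5636 0.0598 0.095 ]
 [0.6406 0.0658 0.095 ]] [0.6021 0.0628 0.095 ]
rib@95 [[0.5652 0.0598 0.095 ]
 [0.6315 0.0652 0.095 ]] [0.5983 0.0625 0.095 ]
holesB@36 [[0.5696 0.0339 0.036 ]
 [0.6394 0.039  0.036 ]
 [0.566  0.0762 0.036 ]
 [0.6359 0.0821 0.036 ]] [0.6027 0.0578 0.036 ]
disc [[0.5958 0.2077 0.042 ]] [[0.5953 0.2051 0.042 ]]
fixed holes @51 [[ 0.5793 -0.0057  0.051 ]
 [ 0.6496 -0.0006  0.051 ]] [[ 0.5796 -0.0065  0.051 ]
 [ 0.6499 -0.0005  0.051 ]]
```

The measurements agree with the sizes given:
- Wing top at 94 mm, length 69 mm, axis (0.5965, 0.208), yaw 71°
- Handle centre (0.604, 0.119)
- Rib centre (0.602, 0.058), top at 95 mm
- Vise x at yaw 4.2°

The knob needs about 157° clockwise, so I'll move above it.

Emit:
{"api": "carry_out", "payload": {
  "series": [25,33.6,20,0,1,25,33.6,20,0,1,25,33.6,20,0,1,25,33.6,20,0,1,0,0,0,-8.5,1,0,0,0,-8.5,1,0,0,0,-8.5,1,0,0,0,-8.5,1,0,0,0,-8.5,1]
}}

```text
time_s: 3.8
tool_pos: [0.5967, 0.2086, 0.1544]
eef_rot: [-0.219, 0.976, 0.0, -0.0]
contact_force: [0.1, -0.3, 0.9]
grip_width: 0.0943
finger_force: 0.0
```

Emit:
{"api": "carry_out", "payload": {
  "series": [0,0,0,-8.5,1,0,0,0,-8.5,1,0,0,0,-8.5,1,0,0,0,-8.5,1,0,0,0,-8.5,1,0,0,0,-3.7,1,0,0,0,0,1,0,0,0,0,1]
}}

```text
time_s: 4.6
tool_pos: [0.597, 0.2079, 0.1545]
eef_rot: [-0.58, 0.814, 0.0, 0.0]
contact_force: [-0.2, -0.1, -1.1]
grip_width: 0.0936
finger_force: 0.0
```

```bash
cat > st.py <<'E'
from h import *
import sys
np.set_printoptions(precision=4,suppress=True)
s=telemetry.get_state(); Rm=R.from_quat(s["eef_rot"]).as_matrix()
print(s["time_s"],s["tool_pos"],"yaw_y",np.degrees(np.arctan2(Rm[1,1],Rm[0,1])),"tilt",np.degrees(Rm[:2,2]),s["joint_pos"],s["contact_force"])
if len(sys.argv)>3: print("tool shift mm",Rm.T@(np.array(sys.argv[1:4],float)-s["tool_pos"])*1000)
E
python3 st.py .5965 .208 .061
```

```text
4.6 [0.597  0.2079 0.1545] yaw_y 160.94945181252237 tilt [-0.0021  0.0107] [ 0.1982  0.3679  1.4445  0.0002  1.3292 -2.6109] [-0.2299 -0.1328 -1.0968]
tool shift mm [ 0.0641  0.489  93.4985]
```

Emit:
{"api": "carry_out", "payload": {
  "series": [0,0,35,0,0.6,0,0,35,0,0.6,0,0,20,0,0.6,0,0,3,0,0.4,0,0,0,0,0,0,0,0,0,0,0,0,0,0,0,0,0,0,0,0,0,0,0,0,0,0,0,0,0,0]
}}

```text
time_s: 5.6
tool_pos: [0.5975, 0.2069, 0.062]
eef_rot: [-0.58, 0.814, -0.0, 0.0]
contact_force: [-3.1, 2.2, 1.6]
grip_width: 0.0175
finger_force: 2.5
```

Emit:
{"api": "carry_out", "payload": {
  "series": [0,0,0,0,0,0,0,0,0,0,0,0,0,0,0]
}}

```text
time_s: 5.9
tool_pos: [0.5959, 0.2073, 0.0618]
eef_rot: [-0.58, 0.814, 0.001, -0.001]
contact_force: [-4.9, 0.9, 5.6]
grip_width: 0.0134
finger_force: 30.0
```

Emit:
{"api": "carry_out", "payload": {
  "series": [0,0,0,8,0,0,0,0,8,0,0,0,0,8,0]
}}

```text
time_s: 6.2
tool_pos: [0.5949, 0.2079, 0.0618]
eef_rot: [-0.396, 0.918, 0.001, -0.002]
contact_force: [-8.4, 2.5, 6.1]
grip_width: 0.0138
finger_force: 30.0
```

Emit:
{"api": "carry_out", "payload": {
  "series": [0,0,0,8,0,0,0,0,8,0,0,0,0,8,0,0,0,0,8,0,0,0,0,8,0,0,0,0,8,0]
}}

```text
time_s: 6.8
tool_pos: [0.594, 0.2101, 0.0618]
eef_rot: [0.011, 1.0, 0.002, -0.003]
contact_force: [-9.0, 8.5, 7.5]
grip_width: 0.0139
finger_force: 30.0
```

Emit:
{"api": "carry_out", "payload": {
  "series": [0,0,0,8,0,0,0,0,8,0,0,0,0,8,0,0,0,0,8,0,0,0,0,8,0,0,0,0,8,0]
}}

```text
time_s: 7.4
tool_pos: [0.5951, 0.2122, 0.0618]
eef_rot: [0.417, 0.909, 0.003, -0.003]
contact_force: [-5.6, 12.5, 4.0]
grip_width: 0.014
finger_force: 30.0
```

Emit:
{"api": "carry_out", "payload": {
  "series": [0,0,0,8,0,0,0,0,8,0,0,0,0,8,0,0,0,0,8,0,0,0,0,5,0,0,0,0,0,0,0,0,0,0,0]
}}

```text
time_s: 8.1
tool_pos: [0.5968, 0.2128, 0.0619]
eef_rot: [0.682, 0.731, 0.004, -0.003]
contact_force: [-0.5, 16.0, 1.0]
grip_width: 0.014
finger_force: 30.0
```

```bash
python3 st.py
```

```text
8.1 [0.5968 0.2128 0.0619] yaw_y 3.964981083305 tilt [0.0244 0.5461] [0.201  0.4685 1.5112 0.0101 1.1596 0.1278] [-0.4699 15.9548  1.0286]
```

The knob turned 157°. I'll release it and move above the handle with the fingers partly open, since the rib and wing ends are close.

Emit:
{"api": "carry_out", "payload": {
  "series": [0,0,0,0,0.5,0,0,0,0,0.5,0,0,0,0,0.5,0,0,0,0,0.5,0,0,-35,0,0.5,0,0,-35,0,0.5,0,0,0,0,0.5]
}}

```text
time_s: 8.8
tool_pos: [0.6019, 0.2072, 0.1379]
eef_rot: [0.683, 0.731, 0.005, 0.004]
contact_force: [1.2, 0.9, 1.0]
grip_width: 0.0469
finger_force: 0.0
```

Emit:
{"api": "carry_out", "payload": {
  "series": [0,0,0,8.5,0.5,0,0,0,8.5,0.5,0,0,0,8.5,0.5,0,0,0,8.5,0.5,0,0,0,8.5,0.5,0,0,0,8.5,0.5,0,0,0,8.5,0.5,0,0,0,8.5,0.5,0,0,0,8.5,0.5,0,0,0,8.5,0.5,0,0,0,4.8,0.5,0,0,0,0,0.5]
}}

```text
time_s: 10.0
tool_pos: [0.5969, 0.2063, 0.1305]
eef_rot: [0.999, 0.036, -0.001, 0.0]
contact_force: [-1.0, -0.2, 0.4]
grip_width: 0.047
finger_force: 0.0
```

```bash
python3 st.py .6044 .1190 .058; python3 - <<'E'
from h import *
a=grab_frame("top")[170:250,195:335,::-1]; cv2.imwrite("pics/k1.png",cv2.resize(a,None,fx=5.6,fy=5.6,interpolation=2))
E
```

```text
10.0 [0.5969 0.2063 0.1305] yaw_y -85.869324779025 tilt [-0.0774 -0.0266] [ 0.1959  0.3906  1.4658 -0.0002  1.2866  1.6947] [-0.9989 -0.2176  0.3523]
tool shift mm [ 1.3225 87.559  72.5799]
```

Emit:
{"api": "carry_out", "payload": {
  "series": [1.3,44,0,0,0.5,0,43.5,0,0,0.5,0,0,0,0,0.5,0,0,0,0,0.5]
}}

```text
time_s: 10.45
tool_pos: [0.6049, 0.1188, 0.1312]
eef_rot: [0.999, 0.036, -0.0, -0.0]
contact_force: [0.4, 0.2, -0.5]
grip_width: 0.0471
finger_force: 0.0
```

Emit:
{"api": "carry_out", "payload": {
  "series": [0,0,30,0,0.5,0,0,30,0,0.5,0,0,12,0,0.5,0,0,0,0,0.5]
}}

```text
time_s: 10.85
tool_pos: [0.6025, 0.1207, 0.0569]
eef_rot: [0.999, 0.037, -0.003, -0.0]
contact_force: [0.3, -0.4, -0.9]
grip_width: 0.0472
finger_force: 0.0
```

Emit:
{"api": "carry_out", "payload": {
  "series": [0,0,0,0,0,0,0,0,0,0,0,0,0,0,0,0,0,0,0,0,0,0,0,0,0]
}}

```text
time_s: 11.35
tool_pos: [0.6055, 0.1196, 0.0604]
eef_rot: [0.999, 0.036, 0.001, 0.0]
contact_force: [-1.0, 0.5, 1.5]
grip_width: 0.0117
finger_force: 30.0
```

Emit:
{"api": "carry_out", "payload": {
  "series": [0,-4,0,0,0,0,-4,0,0,0,0,-4,0,0,0]
}}

```text
time_s: 11.65
tool_pos: [0.6045, 0.1311, 0.0603]
eef_rot: [0.999, 0.036, 0.0, 0.001]
contact_force: [-0.7, -5.6, 5.2]
grip_width: 0.0117
finger_force: 30.0
```

Emit:
{"api": "carry_out", "payload": {
  "series": [0,-4,0,0,0,0,-4,0,0,0,0,-4,0,0,0,0,0,0,0,0]
}}

```text
time_s: 12.05
tool_pos: [0.6034, 0.1442, 0.0604]
eef_rot: [0.999, 0.037, 0.0, 0.0]
contact_force: [-1.3, -2.4, 4.4]
grip_width: 0.0121
finger_force: 30.0
```

Emit:
{"api": "carry_out", "payload": {
  "series": [0,-2,0,0,0,0,-2,0,0,0,0,0,0,0,0]
}}

```text
time_s: 12.35
tool_pos: [0.6032, 0.1475, 0.0604]
eef_rot: [0.999, 0.037, 0.0, 0.001]
contact_force: [-1.5, -3.9, 5.9]
grip_width: 0.0115
finger_force: 30.0
```

Emit:
{"api": "carry_out", "payload": {
  "series": [0,-2,0,0,0,0,-1,0,0,0,0,0,0,0,0]
}}

```text
time_s: 12.65
tool_pos: [0.6031, 0.1475, 0.0603]
eef_rot: [0.999, 0.036, 0.0, 0.003]
contact_force: [-2.1, -11.7, 6.3]
grip_width: 0.0119
finger_force: 30.0
```

The jaw hit its stop after 28 mm of travel, with the force rising. The wing end is now close to the outer finger, so I'll open only slightly before lifting.

Emit:
{"api": "carry_out", "payload": {
  "series": [0,3,0,0,0,0,0,0,0,0.18,0,0,0,0,0.18,0,0,0,0,0.18]
}}

```text
time_s: 13.05
tool_pos: [0.6024, 0.1484, 0.0589]
eef_rot: [0.999, 0.036, -0.0, -0.0]
contact_force: [-0.6, 0.4, 0.2]
grip_width: 0.0168
finger_force: 0.0
```

Emit:
{"api": "carry_out", "payload": {
  "series": [0,0,-20,0,0.18,0,0,-35,0,0.18,0,0,-35,0,0.4,0,0,0,0,0.4,0,0,0,0,0.4]
}}

```text
time_s: 13.55
tool_pos: [0.6034, 0.1481, 0.1502]
eef_rot: [0.999, 0.036, 0.001, -0.0]
contact_force: [-0.1, -0.1, -0.5]
grip_width: 0.0357
finger_force: 0.0
```

```bash
python3 st.py .6025 .0585 .063
```

```text
13.55 [0.6034 0.1481 0.1502] yaw_y -85.82956107130185 tilt [0.1019 0.0318] [0.1013 0.3488 1.4797 0.0004 1.3113 1.5992] [-0.0757 -0.1496 -0.5086]
tool shift mm [-7.5434 89.3566 87.1021]
```

Emit:
{"api": "carry_out", "payload": {
  "series": [-3.5,45,0,0,0.4,-4,44.4,0,0,0.4,0,0,0,0,0.4,0,0,0,0,0.4]
}}

```text
time_s: 13.95
tool_pos: [0.6004, 0.0573, 0.1471]
eef_rot: [0.999, 0.035, -0.002, -0.001]
contact_force: [0.5, 0.1, -0.4]
grip_width: 0.0377
finger_force: 0.0
```

Emit:
{"api": "carry_out", "payload": {
  "series": [0,0,40,0,0.4,0,0,40,0,0.4,0,0,12,0,0.4,0,0,0,0,0.4,0,0,0,0,0.4]
}}

```text
time_s: 14.45
tool_pos: [0.6027, 0.0586, 0.0584]
eef_rot: [0.999, 0.037, 0.001, -0.0]
contact_force: [0.9, 0.9, 0.6]
grip_width: 0.0375
finger_force: 0.0
```

Emit:
{"api": "carry_out", "payload": {
  "series": [0,0,0,0,0,0,0,0,0,0,0,0,0,0,0,0,0,0,0,0,0,0,0,0,0]
}}

```text
time_s: 14.95
tool_pos: [0.6025, 0.0581, 0.0584]
eef_rot: [0.999, 0.036, 0.001, -0.0]
contact_force: [-0.8, 0.9, 3.4]
grip_width: 0.0075
finger_force: 30.0
```

Rib gripped at 7.5 mm. Now I'll draw it along vise +y (tool −y) by about 12 mm.

Emit:
{"api": "carry_out", "payload": {
  "series": [0,-2,0,0,0,0,-2,0,0,0,0,-2,0,0,0,0,-2,0,0,0,0,-2,0,0,0,0,-2.5,0,0,0,0,0,0,0,0]
}}

```text
time_s: 15.65
tool_pos: [0.6022, 0.0694, 0.0585]
eef_rot: [0.999, 0.036, 0.001, 0.001]
contact_force: [0.8, -4.6, 6.3]
grip_width: 0.008
finger_force: 30.0
```

Emit:
{"api": "carry_out", "payload": {
  "series": [0,0,-2,0,0,0,0,-2,0,0,0,0,-2,0,0,0,0,-2,0,0,0,0,0,0,0]
}}

```text
time_s: 16.15
tool_pos: [0.6007, 0.0707, 0.0652]
eef_rot: [0.999, 0.036, -0.0, -0.0]
contact_force: [-0.9, 0.0, -5.0]
grip_width: 0.0078
finger_force: 30.0
```

It's free: the force reads the bracket's 5 N weight alone. Lifting out.

Emit:
{"api": "carry_out", "payload": {
  "series": [0,0,-10,0,0,0,0,-15,0,0,0,0,-20,0,0,0,0,-25,0,0,0,0,-25,0,0,0,0,-10,0,0,0,0,0,0,0]
}}

```text
time_s: 16.85
tool_pos: [0.603, 0.0703, 0.1739]
eef_rot: [0.999, 0.036, 0.003, 0.0]
contact_force: [0.2, -0.7, -3.8]
grip_width: 0.0076
finger_force: 30.0
```

```bash
python3 st.py .518 -.3055 .165; python3 - <<'E'
from h import *
t=campose("top")
im=grab_frame("top")[:,:,::-1].copy(); cv2.imwrite("pics/t2.png",im)
h=cv2.cvtColor(im,cv2.COLOR_BGR2HSV)
m=cv2.inRange(h,(105,120,70),(120,255,255))
c=max(cv2.findContours(m,0,2)[0],key=cv2.contourArea); print(cv2.minAreaRect(c)); print(plane(t,[cv2.minAreaRect(c)[0]],.045))
cv2.imwrite("pics/w4.png",grab_frame("wrist")[:,:,::-1])
E
```

```text
16.85 [0.603  0.0703 0.1739] yaw_y -85.85029209486346 tilt [ 0.366 -0.006] [-0.0264  0.2952  1.4986  0.0001  1.3414  1.4719] [ 0.173  -0.7169 -3.7537]
tool shift mm [-112.0774  368.6658    8.4273]
((434.0871887207031, 243.6239013671875), (97.9856185913086, 72.41166687011719), 73.3007583618164)
[[ 0.51787325 -0.30614559  0.045     ]]
```

View pics/w4.png

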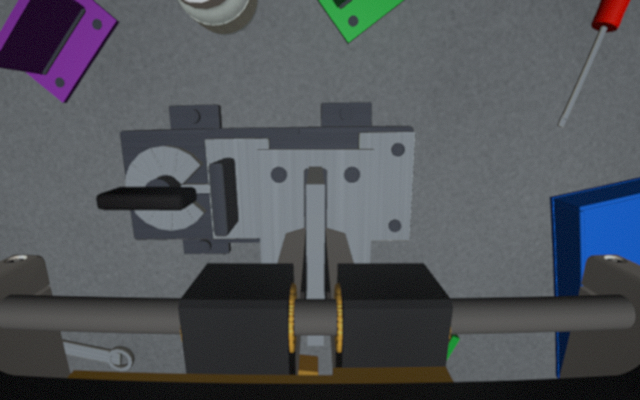

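The wrist view shows the bracket held level by its rib, with the plate around (315,190). The jaw is open at (235,195), its tongue seated in the notch at (200,190), and the bin is at the right. Carrying over.

Emit:
{"api": "carry_out", "payload": {
  "series": [-6,19,0,0,0,-11,36,0,0,0,-11,36,0,0,0,-11,36,0,0,0,-11,36,0,0,0,-11,36,0,0,0,-11,36,0,0,0,-11,36,0,0,0,-11,36,0,0,0,-11,36,0,0,0,-7,25,0,0,0,0,0,0,0,0]
}}

```text
time_s: 18.15
tool_pos: [0.5138, -0.308, 0.1683]
eef_rot: [0.999, 0.034, -0.002, -0.0]
contact_force: [0.6, 0.9, -4.3]
grip_width: 0.0077
finger_force: 30.0
```

Emit:
{"api": "carry_out", "payload": {
  "series": [0,0,0,-4,0,0,0,0,-4.4,0,0,0,0,-4,0,0,0,0,0,0,0,0,0,0,0,0,0,0,0,0]
}}

```text
time_s: 18.75
tool_pos: [0.5157, -0.3041, 0.1698]
eef_rot: [0.99, 0.144, -0.0, -0.001]
contact_force: [1.2, -0.6, -4.6]
grip_width: 0.0078
finger_force: 30.0
```

```bash
python3 st.py .518 -.306 .0334
```

```text
18.75 [ 0.5157 -0.3041  0.1698] yaw_y -73.4799493725234 tilt [-0.0593  0.056 ] [-0.6774  0.287   1.518   0.0001  1.338   0.605 ] [ 1.199  -0.5516 -4.5719]
tool shift mm [  1.7934   2.608  136.3918]
```

Emit:
{"api": "carry_out", "payload": {
  "series": [2,2.5,20,0,0,0,0,25,0,0,0,0,25,0,0,0,0,25,0,0,0,0,20,0,0,0,0,10,0,0,0,0,4,0,0,0,0,0,0,0,0,0,0,0,0]
}}

```text
time_s: 19.65
tool_pos: [0.5196, -0.3074, 0.0429]
eef_rot: [0.99, 0.144, 0.001, 0.001]
contact_force: [0.3, 0.2, -4.2]
grip_width: 0.0078
finger_force: 30.0
```

Emit:
{"api": "carry_out", "payload": {
  "series": [0,0,2,0,0,0,0,2,0,0,0,0,0,0,0]
}}

```text
time_s: 19.95
tool_pos: [0.5185, -0.3067, 0.0377]
eef_rot: [0.99, 0.144, 0.0, 0.0]
contact_force: [0.4, -0.8, -5.4]
grip_width: 0.0081
finger_force: 30.0
```

Emit:
{"api": "carry_out", "payload": {
  "series": [0,0,2,0,0,0,0,1,0,0,0,0,0,0,0]
}}

```text
time_s: 20.25
tool_pos: [0.5183, -0.3065, 0.0342]
eef_rot: [0.99, 0.144, -0.0, -0.0]
contact_force: [0.1, 0.0, -4.7]
grip_width: 0.0078
finger_force: 30.0
```

Emit:
{"api": "carry_out", "payload": {
  "series": [0,0,1,0,0,0,0,1,0,0,0,0,0,0,0]
}}

```text
time_s: 20.55
tool_pos: [0.5187, -0.3068, 0.0335]
eef_rot: [0.99, 0.144, 0.0, 0.0]
contact_force: [-3.4, 1.9, 3.3]
grip_width: 0.0079
finger_force: 30.0
```

The force switched sign to +3 N at z = 33.5 mm, so the bracket is on the floor at the predicted height. Release and retreat.

Emit:
{"api": "carry_out", "payload": {
  "series": [0,0,0,0,0.1,0,0,0,0,0.25,0,0,0,0,0.35,0,0,0,0,0.35,0,0,0,0,0.35]
}}

```text
time_s: 21.05
tool_pos: [0.5187, -0.3068, 0.0326]
eef_rot: [0.99, 0.144, 0.0, 0.0]
contact_force: [0.1, -0.1, 0.1]
grip_width: 0.0327
finger_force: 0.0
```

Emit:
{"api": "carry_out", "payload": {
  "series": [0,0,-15,0,0.35,0,0,-35,0,0.35,0,0,-45,0,0.35,0,0,-45,0,0.35,45,0,-20,0,0.35,-45,0,0,0,0.35,-45,0,0,0,0.35,-45,0,0,0,0.35,0,0,0,0,0.35,0,0,0,0,0.35]
}}

```text
time_s: 22.05
tool_pos: [0.4321, -0.3328, 0.1938]
eef_rot: [0.99, 0.143, 0.001, 0.001]
contact_force: [0.5, -0.1, 0.7]
grip_width: 0.033
finger_force: 0.0
```

```bash
python3 st.py; python3 - <<'E'
from h import *
a=grab_frame("wrist")[:,:,::-1]; b=grab_frame("scene")[130:345,170:450,::-1]
cv2.imwrite("pics/e1.png",np.vstack([cv2.resize(a,(480,300)),cv2.resize(b,(390,300))[:, :].copy() if 0 else cv2.copyMakeBorder(cv2.resize(b,(390,300)),0,0,0,90,0)]))
E
```

```text
22.05 [ 0.4321 -0.3328  0.1938] yaw_y -73.55851963053695 tilt [ 0.1035 -0.0601] [-0.8153  0.1525  1.6297  0.0006  1.3574  0.4684] [ 0.5334 -0.1254  0.7269]
```

View pics/e1.png

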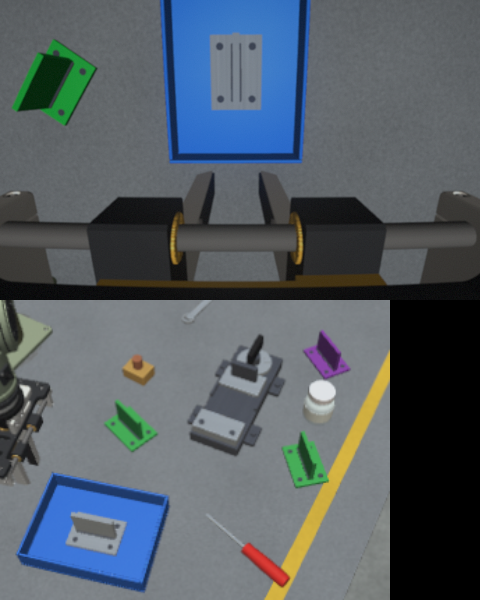

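The bracket stands flat in the bin with its rib upright, at (236,72) in the wrist view. The vise is open at (235,395) in the scene view, and nothing else has moved.

```bash
python3 -c "
from station import bot; print(bot.finish_job())"
```

```text
the job is handed in; nothing more can be done
None
```

I turned the knob about 157° clockwise until its notch faced the tongue, left the jaw open at its stop, set the bracket flat in the bin with its rib upright, and handed the job in after about 22 s of robot time.

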